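Measure the depth of a pedestal's blind bore

ROBOT

A 6-joint arm with a two-finger parallel gripper is mounted at the origin on a cart in front of the work surface, level with it; the furniture and walls round the work are solid. World frame = base frame: x ahead of the robot, y to its left, z up, the work surface at z = 0. Lengths are in m, angles in rad, forces in N, time in s.
With the tool pointing down it reaches from about 0.35 to 0.975 m from the base axis. Payload 4.9 kg.
Tool frame: the origin (TCP) lies midway between the tips of the shut fingers; the grasp point (between the pads) lies ctrl.grip_depth behind it (ctrl.grip_depth is the distance from the TCP to the grasp point, in m); y points along the fingers, z is the direction in which the jaws open and shut, and the axes are right-handed (so a half turn about y gives the same grasp; the last joint's range is limited). The gripper opens to 85 mm and grips with 20 to 120 N. Pads are 22 mm wide; open, the fingers measure 114 mm over their backs; the gripper's body (76 mm by 85 mm) begins 54 mm behind the grasp point. The pads swing forward as they close: fully open they stand 13 mm farther back than shut.
Start: joints at [1.177, 0.053, 1.613, -0, 1.476, -0.119], TCP at [0.17, 0.602, 0.231] pointing down, gripper open.
Joint ranges: [-3.01, 3.01], [-1.01, 2.22], [0.06, 2.58], [-1.02, 4.17], [0.09, 2.62], [-3.14, 3.14]. Speed limits (rad/s): [2.57, 2.57, 3.14, 3.14, 3.14, 3.14].

INTERFACE

Orientations are given as a rotation vector (axis times angle).
In Python, from station import ctrl gives the robot as it stands.
- The arm moves only by the tool jog_arm, never from a script. Its argument "moves" is a list of rows, each a list of 6 numbers: the shift along the tool's x, y, z in mm, then the turn, a rotation vector about the tool's x, y, z in rad. In form: [[x, y, z, wx, wy, wz], ...]. A call has 1 to 12 rows; each row shifts and turns the commanded pose from where the row before left it, along the tool's axes as they then stand; what a row does not reach is not made up. A row lasts 1/10 s, in which the tool goes at most 50 mm and 8.59 degrees, less where a joint would pass 70% of its speed; a pose out of reach is approached as far as the arm can. A call is refused whole if a number of a shift passes 50 or a number of a turn 0.15, either way. A call with a gripper value outside its range is refused whole. "grip" is the finger opening in mm, from 0 to 85.4, set as the call begins (left out, the last holds). The fingers move at their own pace and stop on an object; "grip_force" is the grip in N (left out, the last holds). Time passes only in rows, so rows that do not move let the fingers close. It gives the time, the measured TCP pose, the force and the opening at its end, in the units of the state.
- ctrl.get_obs(): the state, without advancing time (a new reading comes with each control period).
- ctrl.get_image(name): name is "side" or "top"; returns the picture (480x640x3 uint8, red, green, blue); there is no depth.
- ctrl.camera_params(name): a dict with "fx", "fy", "cx", "cy" (pixels), "D" ([k1, k2, p1, p2, k3] as OpenCV has them; the pictures are not rectified), "pose" (4x4, takes a point from camera to world coordinates). Camera axes: x right, y up, looking along -z (the intrinsics and any distortion apply to the point x, -y, -z); pixel columns grow to the right and rows downward; lengths in m; the calibration is good to about 2 mm. A picture is of the moment at which its call begins. camera_params takes no time and is no camera call.
- ctrl.finish_job(): hands the job in, once; it reports no verdict.
The state is a dict: "t": time; "q": joint angles; "dq": joint speeds; "effort": joint torques, N m; "tool_pos": TCP position; "tool_rot": TCP orientation; "contact_force": force on the tool from outside, world axes, zero at the start; "wrist_torque": the same for the moment, N m; "opening": finger opening in m.
Only numpy, scipy, OpenCV 4.12 (cv2) and the standard library are available. Lean on these libraries where they do the work, as an engineer would, in place of code of your own. Each camera call takes 0.05 s, during which the arm holds its last target. There are 200 camera calls.

TASK

Measure how deep the bore is in the pedestal that stands in the orange-ringed seat of the tray: take the depth gauge from its stand, set its beam flat on the pedestal's top and push the rod down until you feel it stand on the bottom of the bore, firmly but gently (a push of some 10 N is plenty, over 30 N on the bottom is too much). Then put the gauge back upright on its stand with the rod still at the depth it found, and let go; leave the pedestals in their seats and do not disturb anything else.

Things in the scene. Friction and masses are not known exactly. Their poses are not given: they have to be found in the camera images.
- rod_head (a point): Centre of the black grip head on top of the depth gauge's rod: flat-sided, 20 mm (gauge x) by 16 mm (gauge y), 28 mm tall, upright above the beam. x, y, z are the gauge's axes: x along its beam, z up. The whole gauge (about 140 g) may be picked up and carried by this head. At reading 0 this point is 94 mm above the beam's underside; it comes down as the rod is pushed in.
- gauge_base (a point): Depth gauge, centre of the ground underside of its steel beam (80 mm along x, 20 mm along y, 12 mm thick; a round hub, 21 mm across, reaches 23 mm above the underside). z points up. An 8 mm steel rod with black rings every 5 mm slides upright through the hub; a friction screw in the hub drags on it with about 6 N, so the rod stays where it is left, also when the gauge is lifted by its head; sliding it takes a push of about 6 N.
- rod_tip (a point): Lower end of the gauge's rod: 8 mm thick, its last 4 mm tapered to 3 mm.
- depth_rod (a joint): The gauge's reading: how far (m) the rod's tip stands out below the beam's underside. 0 = flush, 0.048 = end stop. Starts between 0.001 and 0.008.
- stand_top (a point): Gauge stand (fixed, dark steel, foot 104 x 60 mm): midway between the tops of its two cheeks, 59 mm above the desk (level with the pedestals' top faces), where the centre of the beam's underside rests. x runs from cheek to cheek, along the beam. The 48 mm gap between the cheeks is free down to the 8 mm foot plate. Lips 5 mm high stand 4 mm beyond each end of the beam; cheeks 34 mm wide along y.
- marked_seat (a point): Grey tray (fixed, 240 x 76 x 14 mm) with three round seats in a row along its long side, 78 mm apart: this is the floor centre, 7 mm above the desk, of the end seat that has the orange ring. y points along the row away from the other two seats, z up.
- pedestal_a_mouth (a point): One of three aluminium pedestal post holders that look alike (50 mm foot, 38 mm thick, 52 mm tall, brass thumbscrew on the side, about 240 g, loose in its seat, 2 mm play): centre of the bore's mouth in its flat top face, 59 mm above the desk. The bore is round, 13 mm wide, upright, blind; its floor (pedestal_a_floor) is not measured: unknown depth, 15 to 42 mm, differs from piece to piece, and the pieces swap seats.
- pedestal_b_mouth (a point): One of three aluminium pedestal post holders that look alike (50 mm foot, 38 mm thick, 52 mm tall, brass thumbscrew on the side, about 240 g, loose in its seat, 2 mm play): centre of the bore's mouth in its flat top face, 59 mm above the desk. The bore is round, 13 mm wide, upright, blind; its floor (pedestal_b_floor) is not measured: unknown depth, 15 to 42 mm, differs from piece to piece, and the pieces swap seats.
- pedestal_c_mouth (a point): One of three aluminium pedestal post holders that look alike (50 mm foot, 38 mm thick, 52 mm tall, brass thumbscrew on the side, about 240 g, loose in its seat, 2 mm play): centre of the bore's mouth in its flat top face, 59 mm above the desk. The bore is round, 13 mm wide, upright, blind; its floor (pedestal_c_floor) is not measured: unknown depth, 15 to 42 mm, differs from piece to piece, and the pieces swap seats.
- caliper: Bystander: digital caliper lying on the desk; origin at the centre of its underside.
- dropper: Bystander: small amber dropper bottle, 102 mm tall; origin at the centre of its underside.
- marker: Bystander: white marker pen with a black cap, lying; origin at the centre of its underside.
- holder_b: Bystander: black post holder, 46 mm tall; origin at the centre of its underside.
There are look-alikes about, which are no part of the job. What is shaped like the part that bears pedestal_c_mouth but purple is not meant.

How it is judged:
By the outcome, as a careful person would: the job done as asked, in the order asked, and still so for the second after the job is handed in, with the robot touching nothing.
It also fails if it takes over 42 s, if anything falls off the work surface, if the arm or the gripper's body presses on something with over 40 N, if the wrist force passes 120 N, or if a joint passes its speed limit or range.

## Working session

There is one attempt and no reset: what is moved stays moved. The work goes in short steps, Python scripts to look and compute and a tool call to move; the robot and the scene stay as the last step left them, time stands still between calls to the robot, and variables do not carry over. Pictures are saved under pics/ and viewed, about 8 in all and at most 12, crops included, and the job is handed in when it is done.

Besides the shell and the picture viewer there is one more tool, called after "Emit:" by a JSON object that holds its "op" and its "data", one argument or row to a line. jog_arm: Moves the arm, as the interface text tells. Its arguments: {"type":"object","properties":{"moves":{"type":"array","items":{"type":"array","items":{"type":"number"}}},"grip":{"type":"number"},"grip_force":{"type":"number"}},"required":["moves"]}

```bash
ls; mkdir -p pics; cat > h.py <<'E'
import numpy as np, cv2
from scipy.spatial.transform import Rotation as R
from station import ctrl
def snap(n,f):
    im=ctrl.get_image(n); cv2.imwrite(f'pics/{f}.png',im[:,:,::-1]); return im
def K(n):
    p=ctrl.camera_params(n); return p,np.array([[p['fx'],0,p['cx']],[0,p['fy'],p['cy']],[0,0,1.]]),np.array(p['D'],float),np.array(p['pose'])
def ray(n,uv):
    p,k,D,T=K(n); u=cv2.undistortPoints(np.array(uv,float).reshape(-1,1,2),k,D).reshape(-1,2)
    d=np.c_[u[:,0],-u[:,1],-np.ones(len(u))]@T[:3,:3].T
    return T[:3,3],d
def onz(n,uv,z):
    o,d=ray(n,uv); return o+d*((z-o[2])/d[:,2])[:,None]
def proj(n,P):
    p,k,D,T=K(n); c=(np.array(P,float).reshape(-1,3)-T[:3,3])@T[:3,:3]
    c=c*[1,-1,-1]; return cv2.projectPoints(c,np.zeros(3),np.zeros(3),k,D)[0].reshape(-1,2)
E
python3 - <<'E'
from h import *
np.set_printoptions(precision=4,suppress=True)
snap('top','t0');snap('side','s0')
for n in('top','side'): print(ctrl.camera_params(n))
o=ctrl.get_obs();print(o,ctrl.grip_depth);print(R.from_rotvec(o['tool_rot']).as_matrix())
E
```

```text
pics
{'fx': 462.6926375075857, 'fy': 462.6926375075857, 'cx': 321.4436424593747, 'cy': 249.30589958065664, 'D': array([-0.0117,  0.    ,  0.    ,  0.    ,  0.    ]), 'pose': array([[ 0.0151,  0.9962, -0.0853,  0.505 ],
       [-0.9999,  0.0157,  0.0068,  0.0798],
       [ 0.0081,  0.0851,  0.9963,  1.083 ],
       [ 0.    ,  0.    ,  0.    ,  1.    ]])}
{'fx': 502.0743151419519, 'fy': 502.0743151419519, 'cx': 322.40036104643696, 'cy': 237.56361268450203, 'D': array([-0.0726,  0.    ,  0.    ,  0.    ,  0.    ]), 'pose': array([[ 0.8382,  0.3577, -0.4116,  0.2139],
       [-0.5449,  0.5199, -0.6579, -0.4893],
       [-0.0214,  0.7757,  0.6307,  0.6602],
       [ 0.    ,  0.    ,  0.    ,  1.    ]])}
{'t': 0.1, 'q': array([ 1.177 ,  0.0533,  1.6141,  0.    ,  1.476 , -0.119 ]), 'dq': array([-0.0002, -0.0013, -0.0037, -0.0004, -0.0006,  0.0002]), 'effort': array([  0.0006, -39.4904, -37.1363,  -0.0001,   0.0039,  -0.    ]), 'tool_pos': array([0.1694, 0.601 , 0.2302]), 'tool_rot': array([-1.5618,  0.2161, -0.2153]), 'contact_force': array([-0.2295,  0.3973, -0.6026]), 'wrist_torque': array([-0.0037, -0.0091, -0.0128]), 'opening': 0.08537413208945431} 0.0187
[[ 0.9625 -0.0007  0.2713]
 [-0.2713 -0.0017  0.9625]
 [-0.0002 -1.     -0.0018]]
```

View pics/t0.png

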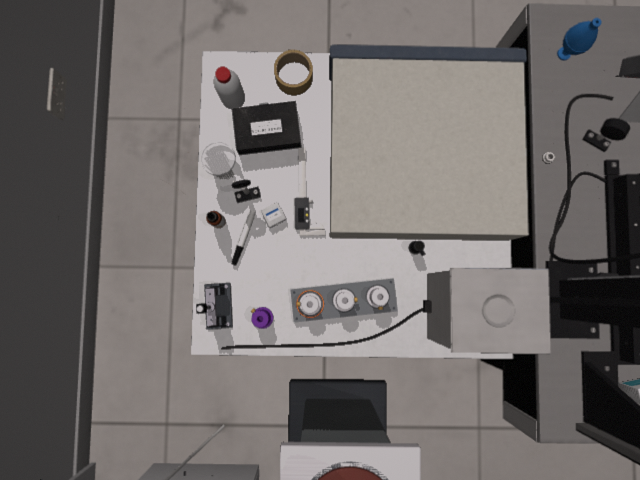

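View pics/s0.png

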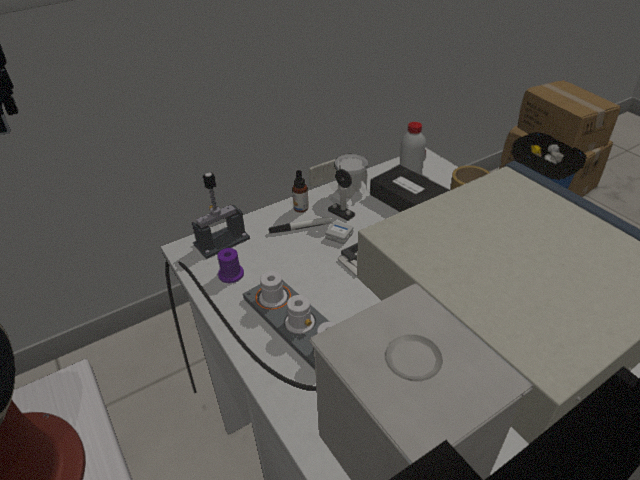

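The top view shows the gauge on its stand around (217,305), with the head at (201,308). The tray has the orange-ringed seat at (311,303), and the purple decoy is at (262,317). Next I'll zoom in on these.

```bash
python3 - <<'E'
from h import *
np.set_printoptions(precision=4,suppress=True)
t=cv2.imread('pics/t0.png');s=cv2.imread('pics/s0.png')
a=cv2.resize(t[275:335,190:330],(800,343),interpolation=cv2.INTER_CUBIC) # x5.714
b=cv2.resize(s[165:315,185:335],(500,500),interpolation=cv2.INTER_CUBIC)[:, :] #x3.333
b=cv2.copyMakeBorder(b,0,0,0,0,0)
cv2.imwrite('pics/z1.png',a); cv2.imwrite('pics/z2.png',b)
print(onz('top',[[217,305]],.059),onz('top',[[201,308]],.15),onz('top',[[311,303],[344,299],[378,296]],.059))
hsv=cv2.cvtColor(t,cv2.COLOR_BGR2HSV)
m=((hsv[...,0]<18)&(hsv[...,1]>110)&(hsv[...,2]>90)).astype(np.uint8); m[:270]=0;m[:, :270]=0;m[340:]=0
c=np.argwhere(m)[:,::-1]; c=c[c[:,0]<345]; print(len(c),c.min(0),c.max(0))
E
```

```text
[[0.4663 0.3004 0.059 ]] [[0.4632 0.3125 0.15  ]] [[ 0.4737  0.094   0.059 ]
 [ 0.4836  0.0215  0.059 ]
 [ 0.4913 -0.0534  0.059 ]]
99 [296 290] [323 317]
```

View pics/z1.png

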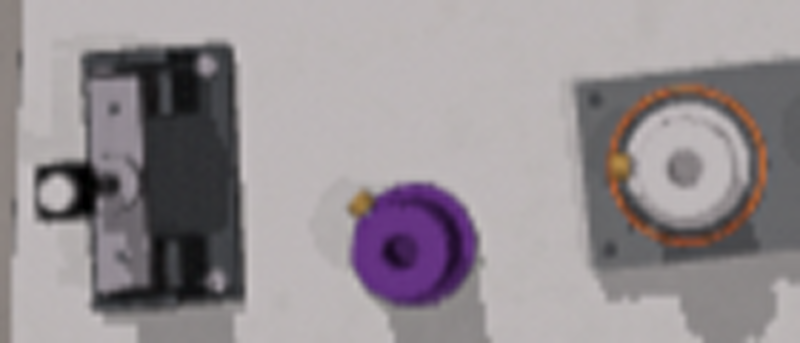

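View pics/z2.png

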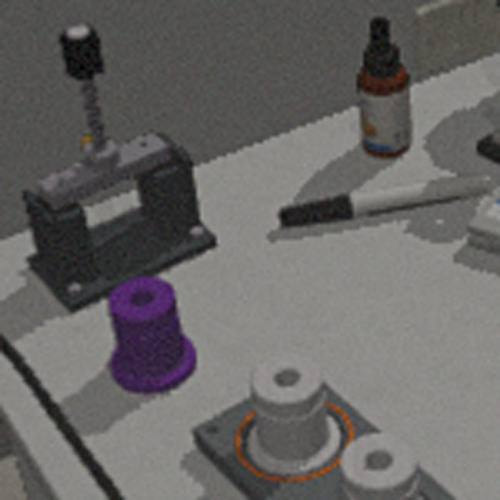

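The zooms give these features (zoomed pixels):
- **Top:** head at (63,190), beam corners (90,78) to (150,288), bore mouth at (686,168), with the orange ring around it.
- **Side:** head centre (82,52), mouth (287,377).

I'll triangulate these.

```bash
cat >> h.py <<'E'
def tri(a,b):
    o1,d1=ray('top',[a]);o2,d2=ray('side',[b]);d1=d1[0];d2=d2[0]
    st=np.linalg.lstsq(np.c_[d1,-d2],o2-o1,rcond=None)[0]
    p,q=o1+d1*st[0],o2+d2*st[1]; return (p+q)/2,np.linalg.norm(p-q)
E
python3 - <<'E'
from h import *
np.set_printoptions(precision=4,suppress=True)
T=lambda P:np.array(P)/5.7143+[190,275]-.4
S=lambda P:np.array(P)/3.3333+[185,165]-.35
f=onz('top',T([[82,55],[235,45],[243,300],[95,310]]),.008);print('foot',f,f.mean(0),np.linalg.norm(np.diff(f,axis=0),axis=1))
b=onz('top',T([[90,78],[143,76],[150,288],[98,292]]),.071);print('beam',b.mean(0),np.linalg.norm(np.diff(b,axis=0),axis=1))
d=b[0]+b[1]-b[2]-b[3];print('beam yaw',np.arctan2(d[1],d[0]))
d=f[0]+f[1]-f[2]-f[3];print('foot yaw',np.arctan2(d[1],d[0]))
print('head top',tri(T([60,192]),S([80,33])), onz('top',T([[60,192]]),.162))
print('mouth',tri(T([686,168]),S([287,377])),onz('top',T([[686,168]]),.059),onz('side',S([[287,377]]),.059))
print('hole hub side',onz('side',S([[97,150]]),.082))
t=cv2.imread('pics/t0.png')[...,:].astype(int)
# tray mask: gray
g=t.max(2); m=((g>70)&(g<140)).astype(np.uint8);m[:270]=0;m[335:]=0;m[:,:280]=0;m[:,405:]=0
cs=max(cv2.findContours(m,0,2)[0],key=cv2.contourArea);r=cv2.minAreaRect(cs);print(r)
bx=onz('top',cv2.boxPoints(r),.014);print(bx)
# predicted pixel of head for check
o=ctrl.get_obs();print(o['t'])
E
```

```text
foot [[0.5116 0.3431 0.008 ]
 [0.5166 0.2813 0.008 ]
 [0.4144 0.2749 0.008 ]
 [0.4095 0.3342 0.008 ]] [0.463  0.3084 0.008 ] [0.062  0.1024 0.0595]
beam [0.4629 0.3114 0.071 ] [0.0202 0.0801 0.0197]
beam yaw 0.07009894145170784
foot yaw 0.07473085766881786
head top (array([0.4641, 0.311 , 0.1619]), np.float64(0.0016383309670532057)) [[0.4634 0.3113 0.162 ]]
mouth (array([0.4719, 0.0968, 0.0584]), np.float64(0.0009436340631178537)) [[0.4715 0.097  0.059 ]] [[0.4721 0.0959 0.059 ]]
hole hub side [[0.4614 0.3096 0.082 ]]
((344.3222351074219, 307.34051513671875), (48.25951385498047, 104.75758361816406), 83.8844985961914)
[[ 0.5038  0.1443  0.014 ]
 [ 0.5331 -0.0957  0.014 ]
 [ 0.4235 -0.1077  0.014 ]
 [ 0.3949  0.1303  0.014 ]]
0.1
```

Both views agree to about 2 mm. The head is at about (0.4635, 0.3113), with its top at z 0.162 and the gauge yaw about 0.07. The mouth is at about (0.4717, 0.0967). Next I'll move above the gauge.

Emit:
{"op": "jog_arm", "data": {
  "moves": [
    [30, 0, -16.6, 0, 0, 0],
    [30, 0, -16.6, 0, 0, 0],
    [30, 0, -16.6, 0, 0, 0],
    [30, 0, -16.6, 0, 0, 0],
    [30, 0, -16.6, 0, 0, 0],
    [30, 0, -16.6, 0, 0, 0],
    [30, 0, -16.6, 0, 0, 0],
    [30, 0, -16.6, 0, 0, 0],
    [30, 0, -16.6, 0, 0, 0],
    [30, 0, -16.6, 0, 0, 0],
    [30, 0, -16.6, 0, 0, 0],
    [30, 0, -16.6, 0, 0, 0]
  ],
  "grip": 60
}}

```text
t: 1.3
tool_pos: [0.4626, 0.3109, 0.2308]
tool_rot: [-1.56, 0.216, -0.215]
contact_force: [-0.1, 0.5, 0.2]
opening: 0.0599
```

Emit:
{"op": "jog_arm", "data": {
  "moves": [
    [0, 0, 0, 0, -0.115, 0],
    [0, 0, 0, 0, -0.115, 0],
    [0, 0, 0, 0, -0.115, 0],
    [0, 0, 0, 0, 0, 0],
    [0, 0, 0, 0, 0, 0]
  ]
}}

```text
t: 1.8
tool_pos: [0.4618, 0.312, 0.2309]
tool_rot: [-1.57, -0.053, 0.054]
contact_force: [-0.2, -0.4, 0.1]
opening: 0.0601
```

```bash
cat >> h.py <<'E'
def st():
    o=ctrl.get_obs();M=R.from_rotvec(o['tool_rot']).as_matrix();print(o['t'],o['tool_pos'],o['contact_force'],o['opening']);print(M);return o,M
def go(p,yaw):
    o,M=st();print('tool mm',M.T@(np.array(p)-o['tool_pos'])*1e3)
    print('yaw err (about world z)',yaw-(np.arctan2(M[1,2],M[0,2])-np.pi/2))
E
python3 - <<'E'
from h import *
np.set_printoptions(precision=4,suppress=True)
go([.4637,.3112,.129],.07)
snap('top','t1');s=snap('side','s1')
E
```

```text
1.8 [0.4618 0.312  0.2309] [-0.1827 -0.4365  0.1366] 0.060099139866958785
[[ 0.9977 -0.0006 -0.0679]
 [ 0.0679 -0.0003  0.9977]
 [-0.0007 -1.     -0.0003]]
tool mm [  1.8837 101.8752  -0.9378]
yaw err (about world z) 0.002096483974041774
```

Emit:
{"op": "jog_arm", "data": {
  "moves": [
    [1.9, 15, -0.9, 0, 0, 0],
    [0, 15, 0, 0, 0, 0],
    [0, 15, 0, 0, 0, 0],
    [0, 15, 0, 0, 0, 0],
    [0, 15, 0, 0, 0, 0],
    [0, 15, 0, 0, 0, 0],
    [0, 12, 0, 0, 0, 0],
    [0, 0, 0, 0, 0, 0],
    [0, 0, 0, 0, 0, 0]
  ]
}}

```text
t: 2.8
tool_pos: [0.4641, 0.3114, 0.1292]
tool_rot: [-1.57, -0.055, 0.055]
contact_force: [0.6, 0.6, 0.5]
opening: 0.0596
```

```bash
python3 - <<'E'
from h import *
np.set_printoptions(precision=4,suppress=True)
go([.4637,.3112,.129],.07)
t=snap('top','t2');s=snap('side','s2')
b=np.hstack([cv2.resize(s[130:270,150:290],(500,500),interpolation=2),cv2.resize(t[250:340,160:214],(300,500),interpolation=2)])
cv2.imwrite('pics/z3.png',b[:,:,::-1])
E
```

```text
2.8 [0.4641 0.3114 0.1292] [0.6388 0.5792 0.5233] 0.05961721484276791
[[ 0.9975 -0.0001 -0.0701]
 [ 0.0701 -0.      0.9975]
 [-0.0001 -1.     -0.    ]]
tool mm [-0.3686  0.2098 -0.1737]
yaw err (about world z) -0.00017401755008888964
```

View pics/z3.png

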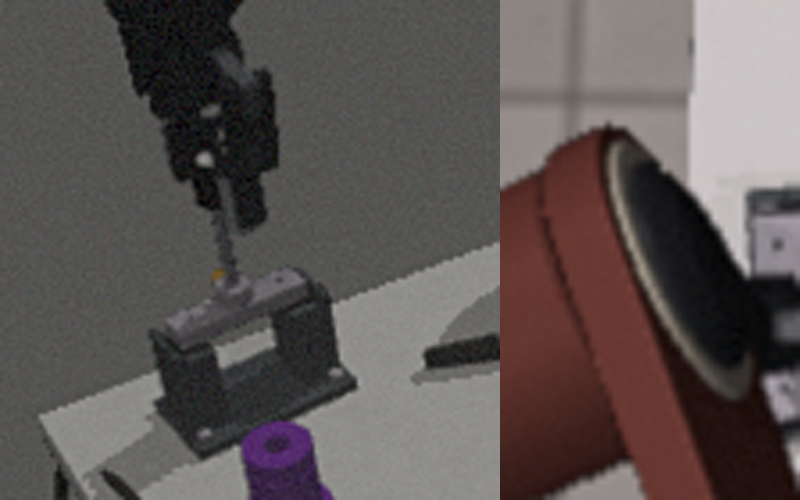

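The side crop shows the head between the open fingers, at about (205,160) in the crop. The gauge is undisturbed. Next I'll close and lift.

Emit:
{"op": "jog_arm", "data": {
  "moves": [
    [0, 0, 0, 0, 0, 0],
    [0, 0, 0, 0, 0, 0],
    [0, 0, 0, 0, 0, 0],
    [0, 0, 0, 0, 0, 0],
    [0, 0, 0, 0, 0, 0],
    [0, 0, 0, 0, 0, 0],
    [0, 0, 0, 0, 0, 0]
  ],
  "grip": 5,
  "grip_force": 30
}}

```text
t: 3.6
tool_pos: [0.4642, 0.3115, 0.1298]
tool_rot: [-1.57, -0.056, 0.055]
contact_force: [0.1, -0.1, 2.1]
opening: 0.0155
```

Emit:
{"op": "jog_arm", "data": {
  "moves": [
    [0, 0, 0, 0, 0, 0],
    [0, -5, 0, 0, 0, 0],
    [0, -10, 0, 0, 0, 0],
    [0, -10, 0, 0, 0, 0],
    [0, -10, 0, 0, 0, 0],
    [0, -5, 0, 0, 0, 0],
    [0, 0, 0, 0, 0, 0]
  ]
}}

```text
t: 4.3
tool_pos: [0.4647, 0.3117, 0.1709]
tool_rot: [-1.569, -0.057, 0.053]
contact_force: [-0.6, -0.3, -2.0]
opening: 0.0156
```

```bash
python3 - <<'E'
from h import *
np.set_printoptions(precision=4,suppress=True)
st()
t=snap('top','t3');s=snap('side','s3')
cv2.imwrite('pics/z4.png',cv2.resize(s[110:270,150:310],(600,600),interpolation=2)[:,:,::-1])
E
```

```text
4.3 [0.4647 0.3117 0.1709] [-0.5732 -0.3011 -1.9854] 0.015613193320268526
[[ 0.9975  0.0023 -0.0702]
 [ 0.0702  0.0011  0.9975]
 [ 0.0024 -1.      0.001 ]]
```

View pics/z4.png

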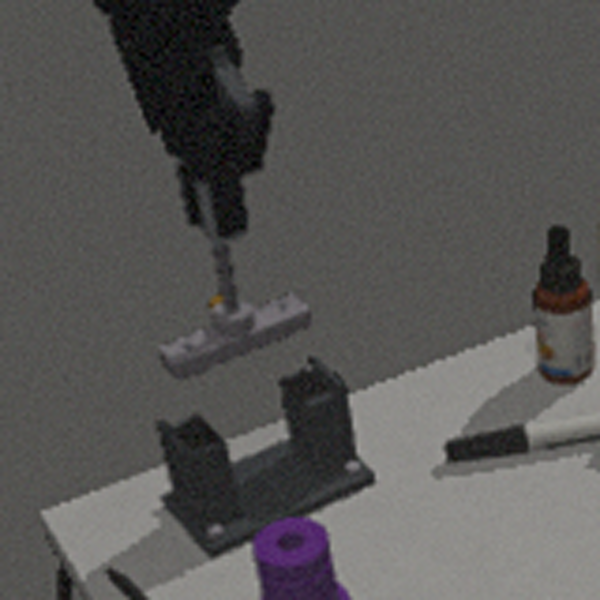

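The gauge is lifted level and upright. Next I'll carry it over the marked pedestal.

Emit:
{"op": "jog_arm", "data": {
  "moves": [
    [-0.2, 0, -5, 0, 0, 0],
    [-0.5, 0, -15, 0, 0, 0],
    [-0.9, 0, -25, 0, 0, 0],
    [-0.9, 0, -25, 0, 0, 0],
    [-0.9, 0, -25, 0, 0, 0],
    [-0.9, 0, -25, 0, 0, 0],
    [-0.9, 0, -25, 0, 0, 0],
    [-0.9, 0, -25, 0, 0, 0],
    [-0.7, 0, -22, 0, 0, 0],
    [-0.4, 0, -15, 0, 0, 0],
    [-0.2, 0, -7.5, 0, 0, 0],
    [0, 0, 0, 0, 0, 0]
  ]
}}

```text
t: 5.6
tool_pos: [0.4714, 0.0957, 0.1691]
tool_rot: [-1.57, -0.053, 0.054]
contact_force: [0.1, -0.1, -2.0]
opening: 0.0156
```

Emit:
{"op": "jog_arm", "data": {
  "moves": [
    [0, 10, 0, 0, 0, 0],
    [0, 10, 0, 0, 0, 0],
    [0, 0, 0, 0, 0, 0],
    [0, 0, 0, 0, 0, 0]
  ]
}}

```text
t: 6.0
tool_pos: [0.471, 0.0973, 0.1483]
tool_rot: [-1.57, -0.054, 0.057]
contact_force: [-0.4, 0.6, -1.9]
opening: 0.0157
```

```bash
python3 - <<'E'
from h import *
np.set_printoptions(precision=4,suppress=True)
go([.4724,.0972,.1298],.07)
t=snap('top','t4');s=snap('side','s4')
cv2.imwrite('pics/z5.png',np.hstack([cv2.resize(s[190:320,210:340],(500,500),interpolation=2),cv2.resize(t[275:335,282:318],(300,500),interpolation=2)])[:,:,::-1])
E
```

```text
6.0 [0.471  0.0973 0.1483] [-0.4199  0.5601 -1.8939] 0.015728815513348166
[[ 0.9975 -0.0019 -0.0711]
 [ 0.0711 -0.0001  0.9975]
 [-0.0019 -1.      0.0001]]
tool mm [ 1.3974 18.4882 -0.2163]
yaw err (about world z) -0.0011635159502477177
```

View pics/z5.png

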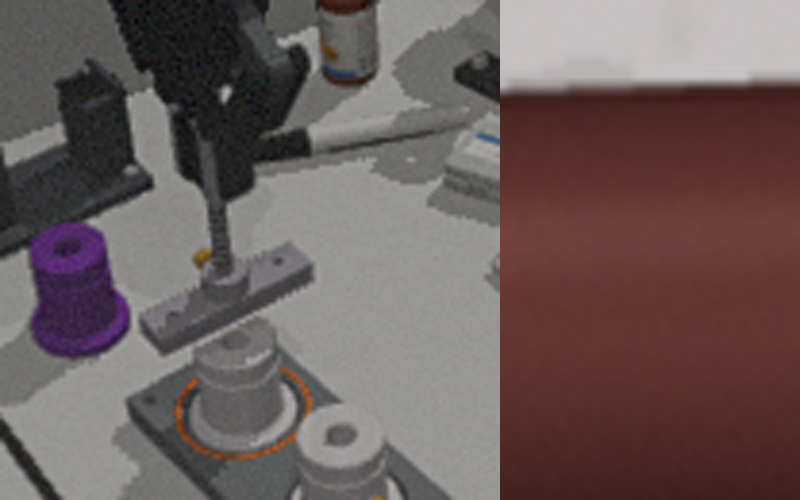

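The side crop shows the beam level above the pedestal in the orange ring, with the hub at crop (224,275). I'll check the hub position numerically and lower a bit.

Emit:
{"op": "jog_arm", "data": {
  "moves": [
    [0.7, 4, 0, 0, 0, 0],
    [0.7, 4, -0.2, 0, 0, 0],
    [0, 2, 0, 0, 0, 0],
    [0, 0, 0, 0, 0, 0]
  ]
}}

```text
t: 6.5
tool_pos: [0.4727, 0.0967, 0.1387]
tool_rot: [-1.57, -0.054, 0.056]
contact_force: [-0.3, -0.3, -1.0]
opening: 0.0158
```

```bash
python3 - <<'E'
from h import *
np.set_printoptions(precision=4,suppress=True)
print('old hub, side',onz('side',[[210+224/3.846-.37,190+268/3.846-.37]],.1005),'expected rod ~(.4703,.0973)')
go([.4724,.0972,.1298],.07)
E
```

```text
old hub, side [[0.4717 0.0979 0.1005]] expected rod ~(.4703,.0973)
6.5 [0.4727 0.0967 0.1387] [-0.3127 -0.2845 -1.0117] 0.01577326571946542
[[ 0.9975 -0.0011 -0.0701]
 [ 0.0701 -0.0001  0.9975]
 [-0.0011 -1.      0.    ]]
tool mm [-0.2793  8.8991  0.4977]
yaw err (about world z) -0.00015821277764854758
```

Emit:
{"op": "jog_arm", "data": {
  "moves": [
    [0, 1, 0.3, 0, 0, 0],
    [0, 1, 0, 0, 0, 0],
    [0, 1, 0, 0, 0, 0],
    [0, 1, 0, 0, 0, 0],
    [0, 1, 0, 0, 0, 0],
    [0, 1, 0, 0, 0, 0],
    [0, 1, 0, 0, 0, 0],
    [0, 1, 0, 0, 0, 0],
    [0, 0, 0, 0, 0, 0]
  ]
}}

```text
t: 7.4
tool_pos: [0.4729, 0.0971, 0.1311]
tool_rot: [-1.57, -0.055, 0.055]
contact_force: [0.4, -1.0, -1.9]
opening: 0.0154
```

Emit:
{"op": "jog_arm", "data": {
  "moves": [
    [0, 0.7, 0, 0, 0, 0],
    [0, 0.7, 0, 0, 0, 0],
    [0, 0.6, 0, 0, 0, 0],
    [0, 0, 0, 0, 0, 0]
  ]
}}

```text
t: 7.8
tool_pos: [0.4733, 0.0971, 0.1298]
tool_rot: [-1.57, -0.056, 0.055]
contact_force: [-0.2, -0.2, 1.2]
opening: 0.0155
```

Emit:
{"op": "jog_arm", "data": {
  "moves": [
    [0, 0.7, 0, 0, 0, 0],
    [0, 0.7, 0, 0, 0, 0],
    [0, 0.6, 0, 0, 0, 0],
    [0, 0, 0, 0, 0, 0]
  ]
}}

```text
t: 8.2
tool_pos: [0.4735, 0.0971, 0.1283]
tool_rot: [-1.57, -0.056, 0.055]
contact_force: [-2.3, 0.4, 4.3]
opening: 0.0157
```

Contact came at the expected height (TCP z 0.1298), and the rod is now sliding at about 6 N. I'll push further in short steps.

Emit:
{"op": "jog_arm", "data": {
  "moves": [
    [-0.6, 1, 0, 0, 0, 0],
    [0, 1, 0, 0, 0, 0],
    [0, 1, 0, 0, 0, 0],
    [0, 1, 0, 0, 0, 0],
    [0, 1, 0, 0, 0, 0],
    [0, 0, 0, 0, 0, 0]
  ]
}}

```text
t: 8.8
tool_pos: [0.4733, 0.0971, 0.1235]
tool_rot: [-1.57, -0.057, 0.054]
contact_force: [-1.5, 0.6, 6.1]
opening: 0.0158
```

Emit:
{"op": "jog_arm", "data": {
  "moves": [
    [-0.8, 0.8, 0, 0, 0, 0],
    [0, 0.8, 0, 0, 0, 0],
    [0, 0.8, 0, 0, 0, 0],
    [0, 0, 0, 0, 0, 0]
  ]
}}

```text
t: 9.2
tool_pos: [0.473, 0.0971, 0.1213]
tool_rot: [-1.57, -0.058, 0.052]
contact_force: [0.3, -0.1, 5.0]
opening: 0.0156
```

```bash
python3 - <<'E'
from h import *
np.set_printoptions(precision=4,suppress=True)
st()
s=snap('side','s6')
cv2.imwrite('pics/z6.png',cv2.resize(s[190:320,210:340],(600,600),interpolation=2)[:,:,::-1])
E
```

```text
9.2 [0.473  0.0971 0.1213] [ 0.2895 -0.0739  4.9947] 0.0155916863356446
[[ 0.9975  0.0035 -0.0701]
 [ 0.0701  0.0003  0.9975]
 [ 0.0035 -1.      0.    ]]
```

View pics/z6.png

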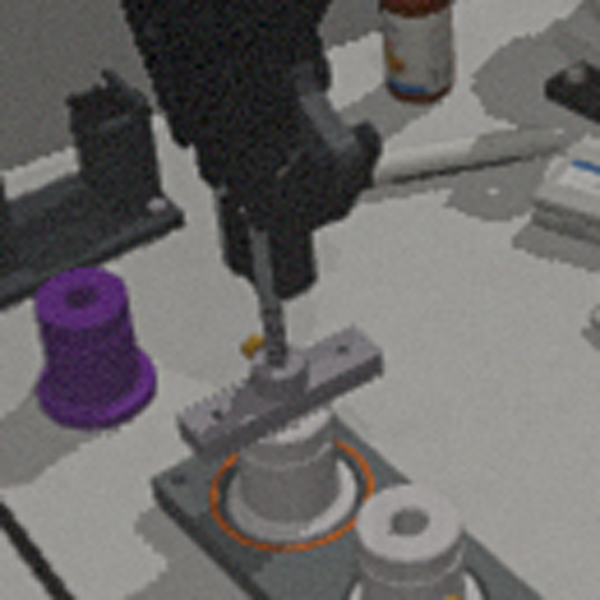

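The beam lies flat on the marked pedestal and the lateral force has gone. I'll carry on in 2.4 mm steps.

Emit:
{"op": "jog_arm", "data": {
  "moves": [
    [0, 0.8, 0, 0, 0, 0.003],
    [0, 0.8, 0, 0, 0, 0],
    [0, 0.8, 0, 0, 0, 0],
    [0, 0, 0, 0, 0, 0]
  ]
}}

```text
t: 9.65
tool_pos: [0.4731, 0.0971, 0.1189]
tool_rot: [-1.57, -0.056, 0.055]
contact_force: [0.7, 0.9, 3.7]
opening: 0.0156
```

Emit:
{"op": "jog_arm", "data": {
  "moves": [
    [0, 0.8, 0, 0, 0, 0],
    [0, 0.8, 0, 0, 0, 0],
    [0, 0.8, 0, 0, 0, 0],
    [0, 0, 0, 0, 0, 0]
  ]
}}

```text
t: 10.05
tool_pos: [0.473, 0.0971, 0.1164]
tool_rot: [-1.57, -0.056, 0.055]
contact_force: [1.4, 0.1, 4.6]
opening: 0.0155
```

Emit:
{"op": "jog_arm", "data": {
  "moves": [
    [0.3, 0.8, 0, 0, 0, 0],
    [0, 0.8, 0, 0, 0, 0],
    [0, 0.8, 0, 0, 0, 0],
    [0, 0, 0, 0, 0, 0]
  ]
}}

```text
t: 10.45
tool_pos: [0.4731, 0.0971, 0.1137]
tool_rot: [-1.57, -0.055, 0.055]
contact_force: [1.3, -0.6, 5.4]
opening: 0.0156
```

Emit:
{"op": "jog_arm", "data": {
  "moves": [
    [0.3, 0.8, 0, 0, 0, 0],
    [0, 0.8, 0, 0, 0, 0],
    [0, 0.8, 0, 0, 0, 0],
    [0, 0, 0, 0, 0, 0]
  ]
}}

```text
t: 10.85
tool_pos: [0.4731, 0.0971, 0.1111]
tool_rot: [-1.57, -0.055, 0.056]
contact_force: [0.6, 1.1, 4.7]
opening: 0.0153
```

Emit:
{"op": "jog_arm", "data": {
  "moves": [
    [0, 0.8, 0, 0, 0, 0],
    [0, 0.8, 0, 0, 0, 0],
    [0, 0.8, 0, 0, 0, 0],
    [0, 0, 0, 0, 0, 0]
  ]
}}

```text
t: 11.25
tool_pos: [0.4731, 0.0971, 0.1087]
tool_rot: [-1.57, -0.055, 0.056]
contact_force: [0.4, -0.3, 4.8]
opening: 0.0154
```

Emit:
{"op": "jog_arm", "data": {
  "moves": [
    [0, 0.8, 0, 0, 0, 0],
    [0, 0.8, 0, 0, 0, 0],
    [0, 0.8, 0, 0, 0, 0],
    [0, 0, 0, 0, 0, 0]
  ]
}}

```text
t: 11.65
tool_pos: [0.4731, 0.0971, 0.1063]
tool_rot: [-1.57, -0.055, 0.056]
contact_force: [1.2, 0.1, 4.2]
opening: 0.0158
```

Emit:
{"op": "jog_arm", "data": {
  "moves": [
    [0, 0.8, 0, 0, 0, 0],
    [0, 0.8, 0, 0, 0, 0],
    [0, 0.8, 0, 0, 0, 0],
    [0, 0, 0, 0, 0, 0]
  ]
}}

```text
t: 12.05
tool_pos: [0.4731, 0.0971, 0.1038]
tool_rot: [-1.57, -0.055, 0.056]
contact_force: [1.6, 1.1, 4.7]
opening: 0.0156
```

Emit:
{"op": "jog_arm", "data": {
  "moves": [
    [0.3, 0.8, 0, 0, 0, 0],
    [0, 0.8, 0, 0, 0, 0],
    [0, 0.8, 0, 0, 0, 0],
    [0, 0, 0, 0, 0, 0]
  ]
}}

```text
t: 12.45
tool_pos: [0.4731, 0.0971, 0.1012]
tool_rot: [-1.57, -0.054, 0.056]
contact_force: [1.4, 0.6, 5.4]
opening: 0.0155
```

Emit:
{"op": "jog_arm", "data": {
  "moves": [
    [0.3, 0.8, 0, 0, 0, 0],
    [0, 0.8, 0, 0, 0, 0],
    [0, 0.8, 0, 0, 0, 0],
    [0, 0, 0, 0, 0, 0]
  ]
}}

```text
t: 12.85
tool_pos: [0.4732, 0.0971, 0.0986]
tool_rot: [-1.57, -0.054, 0.057]
contact_force: [0.7, 0.2, 4.9]
opening: 0.0154
```

Emit:
{"op": "jog_arm", "data": {
  "moves": [
    [0, 0.8, 0, 0, 0, 0],
    [0, 0.8, 0, 0, 0, 0],
    [0, 0.8, 0, 0, 0, 0],
    [0, 0, 0, 0, 0, 0]
  ]
}}

```text
t: 13.25
tool_pos: [0.4734, 0.0971, 0.0976]
tool_rot: [-1.57, -0.054, 0.057]
contact_force: [-1.0, -0.1, 11.9]
opening: 0.0153
```

The bottom is felt: the TCP moved only 1.0 of the 2.4 mm commanded and the force rose 7 N. I'll add a small push to confirm it.

Emit:
{"op": "jog_arm", "data": {
  "moves": [
    [0, 0.5, 0, 0, 0, 0],
    [0, 0.4, 0, 0, 0, 0],
    [0, 0, 0, 0, 0, 0],
    [0, 0, 0, 0, 0, 0]
  ]
}}

```text
t: 13.65
tool_pos: [0.4736, 0.0971, 0.0974]
tool_rot: [-1.57, -0.054, 0.057]
contact_force: [-4.7, 0.1, 14.8]
opening: 0.0154
```

```bash
python3 - <<'E'
from h import *
np.set_printoptions(precision=4,suppress=True)
st()
s=snap('side','s7')
cv2.imwrite('pics/z7.png',cv2.resize(s[190:320,210:340],(600,600),interpolation=2)[:,:,::-1])
E
```

```text
13.65 [0.4736 0.0971 0.0974] [-4.652   0.1216 14.8071] 0.015378519310035829
[[ 0.9975 -0.0019 -0.0702]
 [ 0.0702 -0.0002  0.9975]
 [-0.0019 -1.     -0.0001]]
```

View pics/z7.png

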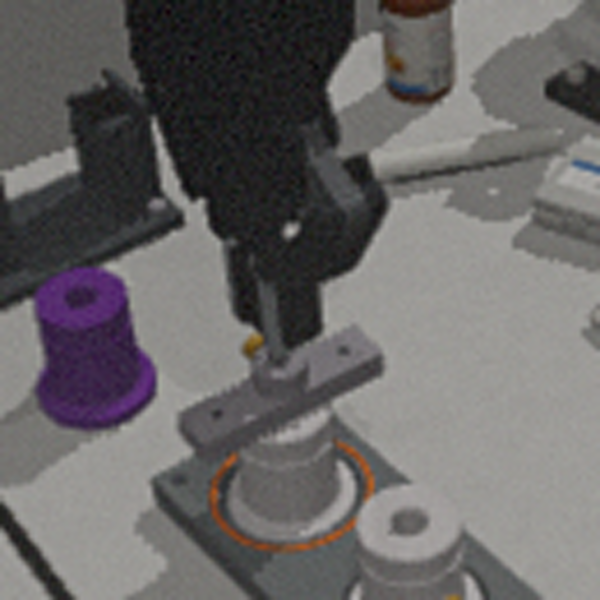

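The bottom is confirmed at about TCP z 0.0974: another 0.9 mm commanded moved the tool only 0.2 mm, and the force is 15 N. In the picture the beam is still flat on the pedestal. Next I'll lift straight out.

Emit:
{"op": "jog_arm", "data": {
  "moves": [
    [-0.8, -1, 0, 0, 0, 0.002],
    [0, -1.5, 0, 0, 0, 0],
    [0, -3, 0, 0, 0, 0],
    [0, -5, 0, 0, 0, 0],
    [0, -8, 0, 0, 0, 0],
    [0, -8, 0, 0, 0, 0],
    [0, -8, 0, 0, 0, 0],
    [0, -8, 0, 0, 0, 0],
    [0, -8, 0, 0, 0, 0],
    [0, -8, 0, 0, 0, 0],
    [0, -7, 0, 0, 0, 0],
    [0, -4, 0, 0, 0, 0]
  ]
}}

```text
t: 14.9
tool_pos: [0.4727, 0.097, 0.1655]
tool_rot: [-1.57, -0.052, 0.058]
contact_force: [0.1, -0.9, -1.6]
opening: 0.0155
```

Emit:
{"op": "jog_arm", "data": {
  "moves": [
    [0, 0, 0, 0, 0, 0],
    [0, 0, 0, 0, 0, 0],
    [0, 0, 0, 0, 0, 0]
  ]
}}

```text
t: 15.2
tool_pos: [0.472, 0.097, 0.1639]
tool_rot: [-1.57, -0.05, 0.06]
contact_force: [-0.6, -0.1, -1.4]
opening: 0.0159
```

```bash
python3 - <<'E'
from h import *
np.set_printoptions(precision=4,suppress=True)
go([.4642,.3115,.165],.07)
s=snap('side','s8')
cv2.imwrite('pics/z8.png',cv2.resize(s[165:315,200:350],(600,600),interpolation=2)[:,:,::-1])
E
```

```text
15.2 [0.472  0.097  0.1639] [-0.5882 -0.0945 -1.3505] 0.01587913144814374
[[ 0.9975 -0.006  -0.0701]
 [ 0.0701 -0.0004  0.9975]
 [-0.006  -1.      0.    ]]
tool mm [  7.2968  -1.0984 214.5342]
yaw err (about world z) -0.00019561067432910528
```

View pics/z8.png

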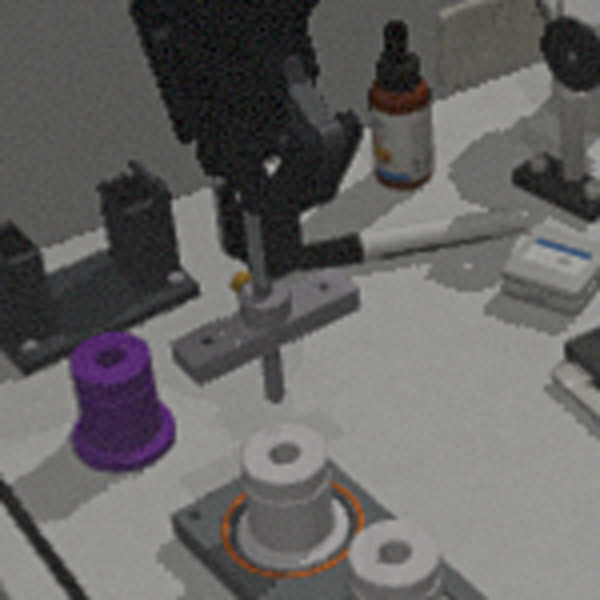

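The gauge is out with its rod extended about 37 mm, and the pedestal is still in its seat. Next I'll carry it back over the stand.

Emit:
{"op": "jog_arm", "data": {
  "moves": [
    [0.2, -0.5, 5, 0, 0, -0.006],
    [0.5, -0.6, 15, 0, 0, 0],
    [0.9, 0, 25, 0, 0, 0],
    [0.9, 0, 25, 0, 0, 0],
    [0.9, 0, 25, 0, 0, 0],
    [0.9, 0, 25, 0, 0, 0],
    [0.9, 0, 25, 0, 0, 0],
    [0.9, 0, 25, 0, 0, 0],
    [0.7, 0, 22, 0, 0, 0],
    [0.4, 0, 15, 0, 0, 0],
    [0.2, 0, 7.5, 0, 0, 0],
    [0.3, 0, 0, 0, 0, 0]
  ]
}}

```text
t: 16.45
tool_pos: [0.4648, 0.312, 0.1655]
tool_rot: [-1.57, -0.057, 0.055]
contact_force: [0.9, -0.7, -1.7]
opening: 0.0158
```

Emit:
{"op": "jog_arm", "data": {
  "moves": [
    [0, 0, 0, 0, 0, 0],
    [0, 0, 0, 0, 0, 0],
    [0, 0, 0, 0, 0, 0],
    [0, 0, 0, 0, 0, 0]
  ]
}}

```text
t: 16.85
tool_pos: [0.4651, 0.311, 0.1657]
tool_rot: [-1.57, -0.055, 0.054]
contact_force: [-0.7, -0.2, -1.4]
opening: 0.0153
```

```bash
python3 - <<'E'
from h import *
np.set_printoptions(precision=4,suppress=True)
go([.4642,.3115,.0985],.07)
s=snap('side','s9')
cv2.imwrite('pics/z9.png',cv2.resize(s[150:270,170:290],(600,600),interpolation=2)[:,:,::-1])
E
```

```text
16.85 [0.4651 0.311  0.1657] [-0.6803 -0.1992 -1.3831] 0.0152795121595769
[[ 0.9976  0.0011 -0.0694]
 [ 0.0694  0.      0.9976]
 [ 0.0011 -1.     -0.    ]]
tool mm [-0.94   67.1767  0.53  ]
yaw err (about world z) 0.0005699135137903766
```

View pics/z9.png

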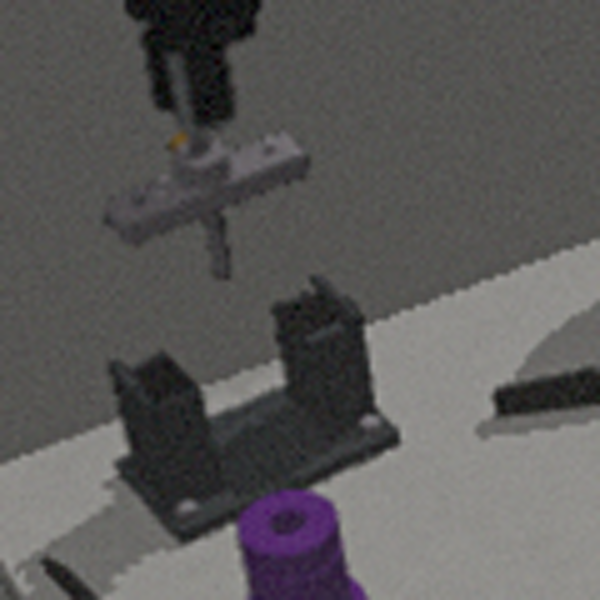

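The crop shows the gauge level above the stand, rod down, hub at crop (205,150). I'll check the hub offset against the start and go most of the way down.

Emit:
{"op": "jog_arm", "data": {
  "moves": [
    [-0.5, 10, 0.3, 0, 0, -0.001],
    [-0.4, 10, 0.2, 0, 0, 0],
    [0, 10, 0, 0, 0, 0],
    [0, 10, 0, 0, 0, 0],
    [0, 10, 0, 0, 0, 0],
    [0, 5, 0, 0, 0, 0],
    [0, 0, 0, 0, 0, 0],
    [0, 0, 0, 0, 0, 0],
    [0, 0, 0, 0, 0, 0]
  ]
}}

```text
t: 17.8
tool_pos: [0.4646, 0.3122, 0.1113]
tool_rot: [-1.569, -0.058, 0.053]
contact_force: [0.1, -0.3, -2.6]
opening: 0.0153
```

```bash
python3 - <<'E'
from h import *
np.set_printoptions(precision=4,suppress=True)
S=lambda P:np.array(P)/5+[170,150]-.4
print('hub above stand',onz('side',S([[206,150]]),.1503),'vs start (.4614,.3096)+(.0009,-.0005)')
# beam far/near end top corners
print(onz('side',S([[107,212],[290,133]]),.1393).mean(0))
go([.4642,.3115,.0985],.07)
E
```

```text
hub above stand [[0.4669 0.3097 0.1503]] vs start (.4614,.3096)+(.0009,-.0005)
[0.4643 0.3137 0.1393]
17.8 [0.4646 0.3122 0.1113] [ 0.0752 -0.3294 -2.5521] 0.015320129774838239
[[ 0.9975  0.0032 -0.0701]
 [ 0.0701  0.0007  0.9975]
 [ 0.0032 -1.      0.0005]]
tool mm [-0.4949 12.8413 -0.6825]
yaw err (about world z) -0.0002069086939838205
```

The hub estimate disagrees by 4 mm in x, though I clicked it by hand at coarse scale. I'll compare the beam patch before and after by template match, with a fresh side image.

```bash
python3 - <<'E'
from h import *
np.set_printoptions(precision=4,suppress=True)
a=cv2.imread('pics/s3.png');b=cv2.imread('pics/s9.png')
c=cv2.cvtColor(snap('side','s10'),cv2.COLOR_RGB2BGR)
tp=a[192:214,190:236]   # beam+hub lower part
A=np.array([.4647,.3117,.0591+.1709-.1298+.008])
for im,q in((b,[.4651,.311,.0591+.1657-.0975+.008]),(c,[.4646,.3122,.0591+.1113-.0975+.008])):
    r=cv2.matchTemplate(im[140:290,160:290],tp,cv2.TM_CCOEFF_NORMED);_,v,_,l=cv2.minMaxLoc(r)
    print(v,np.array(l)+[160,140]-[190,192],'expected',proj('side',[q])-proj('side',[A]))
p0=proj('side',[A])[0]
print('px per 1cm x,y,z',[proj('side',[A+d])[0]-p0 for d in np.eye(3)*.01])
cv2.imwrite('pics/z10.png',np.hstack([cv2.resize(x[190:260,180:260],(400,350),interpolation=2) for x in (a,c)]))
E
```

```text
0.5011855959892273 [0 0] expected [[ -1.8643 -11.5241]]
0.49742576479911804 [-30  13] expected [[ 2.0035 11.2125]]
px per 1cm x,y,z [array([ 4.6992, -1.6647]), array([-2.0134, -2.3656]), array([-0.8041, -4.2426])]
```

View pics/z10.png

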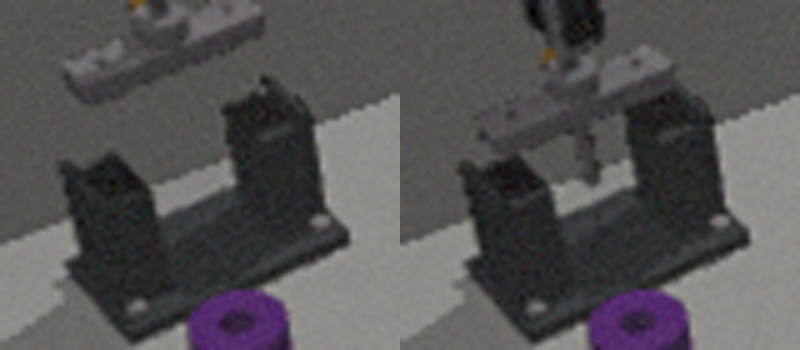

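The two crops show the beam shifted by about (2.4, 10) px against (2.0, 11) expected, so x is within about 1.5 mm and the beam lies between the lips. I'll lower slowly and watch the force.

Emit:
{"op": "jog_arm", "data": {
  "moves": [
    [-0.5, 2, -0.6, 0, 0, 0.002],
    [-0.4, 2, 0, 0, 0, 0],
    [0, 2, 0, 0, 0, 0],
    [0, 1.5, 0, 0, 0, 0],
    [0, 1.5, 0, 0, 0, 0],
    [0, 1, 0, 0, 0, 0],
    [0, 0, 0, 0, 0, 0],
    [0, 0, 0, 0, 0, 0]
  ]
}}

```text
t: 18.65
tool_pos: [0.4633, 0.3113, 0.1006]
tool_rot: [-1.57, -0.055, 0.055]
contact_force: [0.8, 0.2, -0.6]
opening: 0.0156
```

Emit:
{"op": "jog_arm", "data": {
  "moves": [
    [0, 0.5, 0, 0, 0, 0],
    [0, 0.5, 0, 0, 0, 0],
    [0, 0.5, 0, 0, 0, 0],
    [0, 0.5, 0, 0, 0, 0],
    [0, 0, 0, 0, 0, 0],
    [0, 0, 0, 0, 0, 0]
  ]
}}

```text
t: 19.25
tool_pos: [0.4633, 0.3113, 0.0986]
tool_rot: [-1.57, -0.055, 0.055]
contact_force: [0.6, 0.4, -1.5]
opening: 0.0156
```

Emit:
{"op": "jog_arm", "data": {
  "moves": [
    [0, 0.4, 0, 0, 0, 0],
    [0, 0.3, 0, 0, 0, 0],
    [0, 0, 0, 0, 0, 0],
    [0, 0, 0, 0, 0, 0]
  ]
}}

```text
t: 19.65
tool_pos: [0.4632, 0.3113, 0.0979]
tool_rot: [-1.57, -0.055, 0.055]
contact_force: [-0.3, -0.5, -0.8]
opening: 0.0155
```

Emit:
{"op": "jog_arm", "data": {
  "moves": [
    [0, 0.4, 0, 0, 0, 0],
    [0, 0, 0, 0, 0, 0],
    [0, 0, 0, 0, 0, 0]
  ]
}}

```text
t: 19.95
tool_pos: [0.4633, 0.3113, 0.0975]
tool_rot: [-1.57, -0.055, 0.055]
contact_force: [-0.8, 0.9, -1.7]
opening: 0.0157
```

```bash
python3 - <<'E'
from h import *
for i in range(4):
    ctrl.get_image('side'); o=ctrl.get_obs(); print(o['tool_pos'],o['contact_force'])
E
```

```text
[0.46325412 0.31131172 0.09749913] [-0.39299464 -0.92247885 -1.50715923]
[0.46325085 0.31129652 0.09747741] [ 0.33620732 -0.72892543 -0.41432047]
[0.46325716 0.31128391 0.09748015] [-0.61207705  0.3533607  -0.95298981]
[0.4632642  0.31128914 0.0974999 ] [ 0.10290018  0.07866907 -1.11576733]
```

Emit:
{"op": "jog_arm", "data": {
  "moves": [
    [0, 0.4, 0, 0, 0, 0],
    [0, 0, 0, 0, 0, 0],
    [0, 0, 0, 0, 0, 0]
  ]
}}

```text
t: 20.45
tool_pos: [0.4634, 0.3114, 0.0975]
tool_rot: [-1.57, -0.055, 0.055]
contact_force: [-1.3, -0.8, 1.2]
opening: 0.0152
```

```bash
python3 - <<'E'
from h import *
for i in range(4):
    ctrl.get_image('side'); o=ctrl.get_obs(); print(o['tool_pos'],o['contact_force'])
E
```

```text
[0.46335178 0.31138823 0.09743882] [-0.90132884 -1.09066395  0.80099323]
[0.46336477 0.31137834 0.09745739] [-1.67225447 -0.03809409  1.22938674]
[0.46337262 0.31137029 0.09744432] [-1.42197061 -1.04123155  2.40522906]
[0.46337365 0.31136086 0.09743247] [-2.26832354 -1.01224791  2.28066211]
```

The beam rests on the stand at the same TCP height (0.0974) as on the bore bottom, so the reading hasn't changed. Now I'll release and retreat.

Emit:
{"op": "jog_arm", "data": {
  "moves": [
    [0, 0, 0, 0, 0, 0],
    [0, 0, 0, 0, 0, 0],
    [0, 0, 0, 0, 0, 0],
    [0, 0, 0, 0, 0, 0],
    [0, 0, 0, 0, 0, 0],
    [0, 0, 0, 0, 0, 0]
  ],
  "grip": 60
}}

```text
t: 21.25
tool_pos: [0.4633, 0.3113, 0.0971]
tool_rot: [-1.57, -0.055, 0.055]
contact_force: [0.4, 0.3, 0.9]
opening: 0.06
```

Emit:
{"op": "jog_arm", "data": {
  "moves": [
    [0, -3, 0, 0, 0, 0],
    [0, -8, 0, 0, 0, 0],
    [0, -15, 0, 0, 0, 0],
    [0, -15, 0, 0, 0, 0],
    [0, -15, 0, 0, 0, 0],
    [0, -15, 0, 0, 0, 0],
    [0, -15, 0, 0, 0, 0],
    [0, -15, 0, 0, 0, 0],
    [0, -10, 0, 0, 0, 0],
    [0, 0, 0, 0, 0, 0]
  ]
}}

```text
t: 22.25
tool_pos: [0.4642, 0.3118, 0.2105]
tool_rot: [-1.569, -0.058, 0.053]
contact_force: [-0.2, 1.2, 0.2]
opening: 0.06
```

Emit:
{"op": "jog_arm", "data": {
  "moves": [
    [-10, 0, 10, 0, 0, 0],
    [-20, 0, 20, 0, 0, 0],
    [-25, 0, 25, 0, 0, 0],
    [-25, 0, 25, 0, 0, 0],
    [-25, 0, 25, 0, 0, 0],
    [-25, 0, 25, 0, 0, 0],
    [-20, 0, 20, 0, 0, 0],
    [-10, 0, 10, 0, 0, 0],
    [0, 0, 0, 0, 0, 0]
  ]
}}

```text
t: 23.15
tool_pos: [0.2906, 0.4602, 0.2071]
tool_rot: [-1.571, -0.056, 0.058]
contact_force: [1.1, 0.3, 0.8]
opening: 0.0597
```

```bash
python3 - <<'E'
from h import *
np.set_printoptions(precision=4,suppress=True)
t=snap('top','t11');s=snap('side','s11');st()
cv2.imwrite('pics/z11.png',np.vstack([cv2.resize(t[275:325,190:330],(800,286),interpolation=2),np.hstack([cv2.resize(s[165:275,185:325],(400,314),interpolation=2)]*2)])[:,:,::-1])
# beam from top, light pixels over dark stand
g=t.max(2).astype(int)[275:335,195:235]; 
r=cv2.cvtColor(t,cv2.COLOR_RGB2HSV)
o=cv2.imread('pics/t0.png')[:,:,::-1].max(2).astype(int)
for n,x in(('before',o),('after',t.max(2).astype(int))):
    m=((x>110)&(x<175)).astype(np.uint8);m[:284]=0;m[332:]=0;m[:,:203]=0;m[:,219:]=0
    c=cv2.findContours(m,0,2)[0];c=max(c,key=cv2.contourArea);q=cv2.minAreaRect(c);print(n,q,onz('top',[q[0]],.071))
# pedestals/tray change
d=np.abs(o-t.max(2))[270:335,280:405];print('tray diff px',(d>40).sum())
so=cv2.imread('pics/s0.png')[:,:,::-1].astype(int);print('side diff tray',(np.abs(so-s).max(2)[265:330,240:330]>40).sum())
E
```

```text
23.25 [0.2924 0.4593 0.2075] [-0.2764 -0.1055 -1.1596] 0.05998958016590971
[[ 0.9975 -0.0003 -0.0704]
 [ 0.0704 -0.0012  0.9975]
 [-0.0003 -1.     -0.0012]]
before ((209.0, 298.5), (10.0, 23.0), 0.0) [[0.4805 0.3156 0.071 ]]
after ((210.0, 299.5), (21.0, 8.0), 90.0) [[0.4783 0.3134 0.071 ]]
tray diff px 0
side diff tray 0
```

No more pictures can be viewed, so I'll check numerically that the beam sits where it started and the head is 32 mm lower.

```bash
python3 - <<'E'
from h import *
np.set_printoptions(precision=2,suppress=True)
for n,w in(('side',(192,203,244,227)),('top',(204,286,218,330))):
    a,b=[cv2.imread(f'pics/{n[0]}{i}.png') for i in(0,11)]
    x0,y0,x1,y1=w
    tp=a[y0+0:y1,x0:x1]
    if n=='side': tp=a[213:222,196:246];x0,y0=196,213
    m=cv2.matchTemplate(b[y0-12:y0+tp.shape[0]+12,x0-12:x0+tp.shape[1]+12],tp,cv2.TM_CCOEFF_NORMED);_,v,_,l=cv2.minMaxLoc(m);print(n,'beam match',v,np.array(l)-12)
a,b=[cv2.imread(f'pics/s{i}.png') for i in(0,11)]
for n,x in(('before',a),('after',b)):
    g=x.max(2)[165:206,190:236]; m=(cv2.GaussianBlur(g,(3,3),0)<45).astype(np.uint8)
    k=cv2.connectedComponentsWithStats(m)
    j=1+np.argmax(k[2][1:,4]);print(n,k[2][j],k[3][j]+[190,165])
print('expect',proj('side',[[.4637,.3112,.148],[.4632,.3112,.116]]))
g=b.max(2)[172:228:2,192:248:2]
for r in g: print(' '.join(f'{v:3d}' for v in r))
E
```

```text
side beam match 0.9704424738883972 [0 0]
top beam match 0.7540841102600098 [0 0]
before [ 13  10  13  14 129] [209.33 181.67]
after [ 16  24  12  15 122] [211.82 195.99]
expect [[209.14 180.79]
 [211.54 194.78]]
 88  84  84  83  81  80  78  82  84  80  78  81  83  84  83  78  85  84  78  81  79  84  82  82  82  81  85  88
 84  81  85  84  85  85  81  81  83  78  80  86  85  84  80  87  84  87  82  86  85  79  80  87  87  80  82  82
 78  79  80  80  84  84  80  84  81  83  82  82  85  80  82  80  85  84  78  85  80  86  81  86  85  82  80  83
 81  82  83  84  86  90  82  81  85  82  78  84  79  83  81  88  79  83  83  76  83  84  81  85  79  85  86  86
 86  84  88  86  81  86  79  81  86  87  85  85  87  88  81  83  85  85  83  80  80  81  84  82  84  87  83  81
 82  82  86  85  82  82  86  80  80  84  82  82  82  80  83  82  88  84  82  85  85  81  86  89  80  86  84  82
 83  85  85  87  80  87  84  84  79  82  80  82  83  84  83  82  80  80  86  80  81  87  80  80  83  85  85  84
 80  82  82  82  87  82  82  81  79  88  66  78  81  79  83  82  85  78  82  79  82  84  82  85  86  83 
[... 1547 characters left out ...]
  38  39  46  43  39  90 140
 81  83  81  84  80  86 109 111  84  78  73  70  72  67  56  56  58  66  52  38  41  62  56  39  30  57 145 138
 84  83  77  91 110  97  83  87  71  84  76  65  59  56  63  64  77  31  38  37  47  40  39  42  36  48 137 142
 85  85  75 117 103  76  77  82  77  69  58  63  62  53  82  86  83  54  34  37  42  39  38  46  37  37 147 143
 53  67  76  75  82  83  68  61  58  61  63  78  65  39  83  89 130  86  32  40  42  48  43  40  40  36 144 140
 35  58  41  56  72  68  66  65  70  68  83  83  54  50 116 141 137 108  33  40  42  42  39  42  44  42 119 138
 64  42  37  28  62  65  57  23  44  87  79 128  82  57 123 139 134 134  39  38  41  36  34  45  44  37  92 145
```

The gauge is upright and sits where it started. The head dropped by (2.5, 14.3) px, against (2.4, 14.0) expected for 32 mm.

```bash
python3 -c "
from station import ctrl
print(ctrl.finish_job(), ctrl.get_obs()['t'])"
```

```text
the job is handed in; nothing more can be done
the job is handed in; nothing more can be done
```

I measured the bore in the orange-ringed seat's pedestal, put the gauge back upright on its stand and let go. I handed the job in at about 23 s.

**Measurement:** I set the beam flat on the pedestal and the rod slid at its 6 N drag. It then stopped firmly after about 32 mm of travel. The total push was 15 N, so roughly 9–10 N on the bottom. With a starting reading of about 5 mm from the pictures, the bore is about 37 mm deep. That figure is only good to a couple of mm, because the starting reading came from the camera.

**Rod depth kept:** on the stand the beam touched down at the same tool height as on the bottom of the bore (0.0975 m against 0.0974 m). In the last side image the head had moved (2.5, 14.3) px, against (2.4, 14.0) px expected.

**Final checks:** the beam matched its starting place in both views, with 0 px shift. The side match was strong (0.97) and the top match weaker (0.75), as expected with the head lower. The tray and pedestal image areas showed no changed pixels. I did not run the same check on the caliper, dropper, marker or holder.

**What disagreed or failed:**
- One hand-picked hub position before placing was about 4 mm off in x. A template match to check it failed (score 0.5), so I compared crops by eye, and that put x within about 1.5 mm.
- A simple contour check of the beam after placing read about 2 mm off, but it covered only part of the beam.
- The last picture could not be viewed because the limit was reached, so the final state was checked by numbers only.

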